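Set down the hanging foot of the bread van's scale

ROBOT

A 6-joint arm with a two-finger parallel gripper is mounted at the origin on the work surface. World frame = base frame: x ahead of the robot, y to its left, z up, the work surface at z = 0. Lengths are in m, angles in rad, forces in N, time in s.
With the tool pointing down it reaches from about 0.275 to 0.75 m from the base axis. Payload 10.2 kg.
Tool frame: the origin (TCP) lies midway between the tips of the shut fingers; the grasp point (between the pads) lies 19 mm behind it; z points along the fingers, y is the line along which they close (so a half turn about z gives the same grasp; the last joint's range is limited). The gripper opens to 85 mm and grips with 20 to 120 N. Pads are 22 mm wide; open, the fingers measure 114 mm over their backs; the gripper's body (76 mm by 85 mm) begins 54 mm behind the grasp point. The pads swing forward as they close: fully open they stand 13 mm farther back than shut.
Start: joints at [-1.342, 0.313, 1.498, -0, 1.331, -0.223], TCP at [0.229, -0.472, 0.231] pointing down, gripper open.
Joint ranges: [-2.94, 2.94], [-0.97, 2.17], [0.19, 2.56], [-1.23, 4.37], [0.02, 3.11], [-2.88, 2.88]. Speed limits (rad/s): [2.39, 2.39, 3.01, 3.14, 3.14, 3.14].

INTERFACE

Orientations are given as a rotation vector (axis times angle).
In Python, from plant import reach, servo_line, move_j, open_gripper, grab, dwell, solve_ik, camera, IKError, finish_job, current_time, current_joint_pos, current_dq, current_joint_torque, current_tool_pos, current_eef_rot, current_contact_force, current_torque, current_opening, current_grasp_force gives the robot as it stands. The module is installed in compiled form; this text tells all that it offers. Calls block until the motion is done:
- reach(position, orientation): joint-space move of the TCP to a pose.
- servo_line(position, velocity=0.15, rot=None, max_force=None): straight line of the TCP; rot=None keeps the orientation; velocity is the mean speed in m/s. With max_force (N) it stops when the force on the tool has changed by that much, and returns True; else False.
- move_j(angles): joint-space move.
- open_gripper() and grab(grasp_force=None): open the fingers fully, or close them until they stop; grasp_force is the grip in N (None keeps the last).
- dwell(seconds).
- solve_ik(position, orientation): joint angles nearest the present ones, or None.
- camera(name): name is "scene" or "top"; returns a dict with "color" (480x640x3 uint8, red, green, blue), "K" (3x3 intrinsics, pixels), "rvec" (rotation vector, rad) and "tvec" (3), from world to camera coordinates, as OpenCV has them. Camera axes: x right, y down, z forward; pixel columns grow to the right and rows downward; lengths in m; the calibration is good to about 2 mm. A picture is of the moment at which its call begins. There is no depth.
A pose or a line that the arm cannot do raises IKError and nothing moves.
- finish_job(): hands the job in; it is judged then, once.
Readings, each from a call of its own:
- current_time(): time.
- current_joint_pos(): joint angles.
- current_dq(): joint speeds.
- current_joint_torque(): joint torques, N m.
- current_tool_pos(): TCP position.
- current_eef_rot(): TCP orientation.
- current_contact_force(): force on the tool from outside, world axes, zero at the start.
- current_torque(): the same for the moment, N m.
- current_opening(): finger opening in m.
- current_grasp_force(): force on a finger pad.
Only numpy, scipy, OpenCV 4.12 (cv2) and the standard library are available. Lean on these libraries where they do the work, as an engineer would, in place of code of your own. Each camera call takes 0.05 s, during which the arm holds its last target. There are 200 camera calls.

TASK

The shop scale's front right foot has been left wound up and hangs clear of the counter, so the scale rocks. Slide the steel bearing plate under it, flat on the counter, so that the whole pad of the foot will stand on the square part of the plate; then screw that foot down by its knob until it just touches the plate and the scale no longer rocks, stop there and let go. Do not jack the scale up, do not press hard on the foot, leave the scale standing where it is and everything else on the counter alone.

Things in the scene. Friction and masses are not known exactly. Their poses are not given: they have to be found in the camera images.
- scale: Loose bench scale, about 5 kg: low white housing, steel pan 230 x 245 mm (x by y) with its rim 75 mm above the counter, display head on a post at its rear left (up to 310 mm high), four feet with black knobs outside the pan's corners. Origin: on the counter, midway between the feet, which stand at x = +-140, y = +-175 mm. x points to its rear (its front faces the robot), y to its left, z up.
- foot_axis (a point): The point on the counter below the hanging front right foot, on the axis of its spindle and knob (x = -140, y = -175 mm from the scale's origin, same axes; moves with the scale). Foot, spindle and knob are one piece, from below: rubber-soled pad 36 mm across, 14 mm threaded spindle, round black knob 32 mm across and 24 mm tall whose middle is 72 and top 84 mm above the pad's underside.
- boss_top (a point): Top of the fixed boss (28 mm across) on that foot's axis, 52 mm above the counter. The pad's underside starts 10 to 13 mm above the counter (how high is not told). The knob winds it down clockwise seen from above, 4 mm a turn, pad and knob turning and sinking together; it takes 0.05 N m and stays where left. Pressed with about 5 N, the scale rocks onto this foot. Each foot's rubber yields 30 N/mm.
- plate: Bearing plate, 8 mm steel, 0.35 kg, lying flat and loose on the counter to the right of the scale: a square of 70 x 70 mm with a tongue to handle it by, 26 mm wide, standing out 66 mm from the middle of one side. Origin: underside, at the centre of the square. Its x axis points away from the tongue, which lies along -x, from 35 to 101 mm from the origin; z is up.
- honey: Bystander: jar 70 mm across, 100 mm tall. Origin: centre of its underside.
Mind the look-alikes: they are no part of the job. Of the things like the plate, leave any that is green or pink; of the rest the larger one is meant.

How it is judged:
On the way, in this order (a step that is already met when the one before it is completed fails the run):
1. the plate lies flat on the counter with the foot's whole pad above its square (axis within 18 mm of the square's centre along its x and y), the foot not yet touching it (x of foot_axis in the frame of plate between -0.018 and 0.018 m and y of foot_axis in the frame of plate between -0.018 and 0.018 m and height (world z) of plate below 0.003 m and angle between plate's own z axis and vertical below 0.03 rad and contact force between scale and plate below 0.2 N), for 0.2 s.
2. the foot bears on the plate (contact force between scale and plate above 0.5 N), for 0.2 s.
At the end, for the whole second after the job is handed in: The plate lies flat with the foot's axis within 18 mm of its square's centre along its x and y, the foot bears on it with 0.5 to 10 N, and the scale stands level (0.01 rad), at rest and within 30 mm of where it was (contact force between scale and plate between 0.5 and 10 N and x of foot_axis in the frame of plate between -0.018 and 0.018 m and y of foot_axis in the frame of plate between -0.018 and 0.018 m and height (world z) of plate below 0.003 m and angle between plate's own z axis and vertical below 0.03 rad and angle between scale's own z axis and vertical below 0.01 rad and distance of scale from where it was at the start of the episode below 0.03 m and linear speed of each of scale, plate below 0.01 m/s); the robot touches nothing.
It fails at once if the foot is pressed on the plate with more than 20 N (contact force between scale and plate above 20 N).
It fails at once if the scale is tipped by more than 0.05 rad (angle between scale's own z axis and vertical above 0.05 rad).
It fails at once if a bystander is moved by more than 30 mm (distance of any of loaf_white, loaf_rye, honey, mug, check_weight, teabox, brush from where it was at the start of the episode above 0.03 m).
It also fails if it takes over 72 s, if anything falls off the work surface, if the arm or the gripper's body presses on something with over 40 N, if the wrist force passes 120 N, or if a joint passes its speed limit or range.

## Working session

There is one attempt and no reset: what is moved stays moved. The work goes in short steps, each a Python script; the robot and the scene stay as the last script left them, time stands still between calls to the robot, and variables do not carry over. Pictures are saved under pics/ and viewed, at most 10 in all, crops included, and the job is handed in when it is done.

```bash
mkdir -p pics; python3 - <<'E'
from plant import *
import cv2,numpy as np
for n in ("scene","top"):
    c=camera(n); cv2.imwrite(f"pics/{n}0.png",c["color"][:,:,::-1]); print(n,c["K"].tolist(),c["rvec"],c["tvec"])
    R=cv2.Rodrigues(np.array(c["rvec"]))[0]; print(-R.T@c["tvec"])
print(current_tool_pos(),current_eef_rot(),current_time())
E
```

```text
scene [[553.0045814519381, 0.0, 316.6992166211605], [0.0, 553.0045814519381, 233.3439978746703], [0.0, 0.0, 1.0]] [ 1.59247151  1.73311164 -0.85734844] [ 0.14433361 -0.25600413  1.53743431]
[ 1.39778662 -0.05292152  0.70247166]
top [[528.2929368357242, 0.0, 319.99342763743465], [0.0, 528.2929368357242, 234.29147613247528], [0.0, 0.0, 1.0]] [ 2.18469837 -2.19349119  0.0361503 ] [-0.10093924  0.55783751  0.90323267]
[ 0.51280476 -0.1174496   0.92759772]
[ 0.22914926 -0.47210566  0.23081386] [-3.06069005e+00 -7.03449441e-01  4.48198112e-05] 0.1
```

View pics/scene0.png

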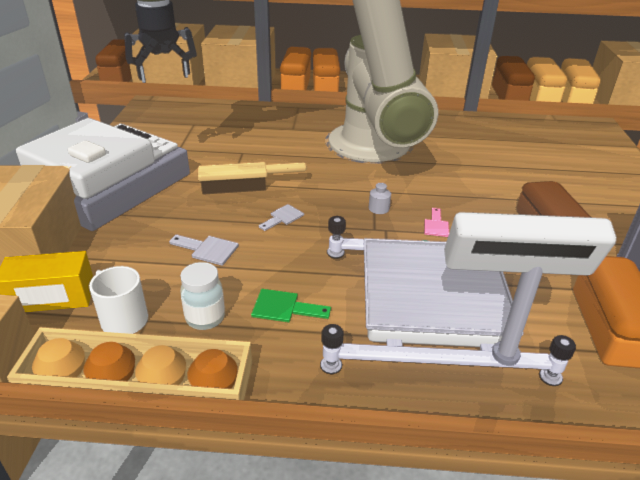

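View pics/top0.png

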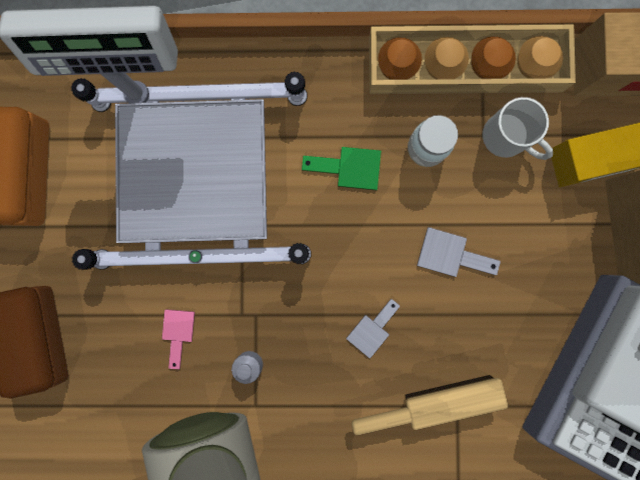

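Top view: the plate-like things are green (360,168), pink (178,326), small grey (369,337) and larger grey (442,252), tongue to (498,267). I choose the larger grey. The foot to wind is the front right one, its knob at about (299,254). Next is a close crop covering both.

```bash
python3 - <<'E'
import cv2
a=cv2.imread("pics/top0.png")[215:365,270:510]; b=cv2.imread("pics/scene0.png")[195:285,160:360]
a=cv2.resize(a,(768,480),interpolation=cv2.INTER_CUBIC); cv2.imwrite("pics/c1.png",a)
cv2.imwrite("pics/c2.png",cv2.resize(b,(800,360),interpolation=cv2.INTER_CUBIC))
E
```

```text
(no output)
```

View pics/c1.png

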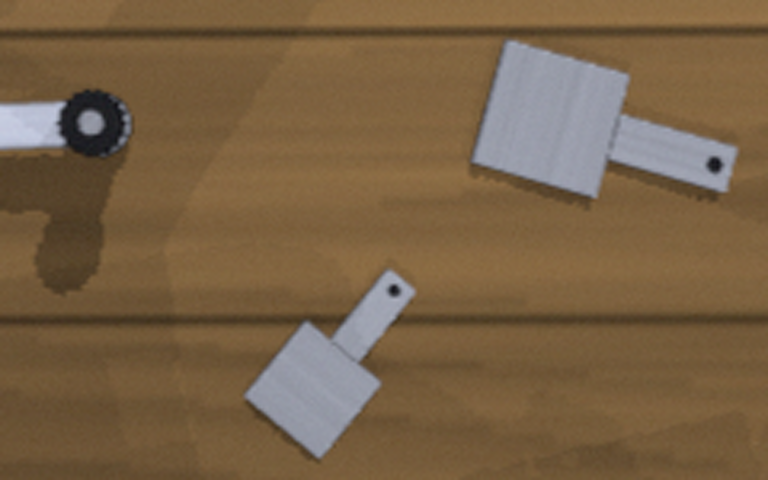

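View pics/c2.png

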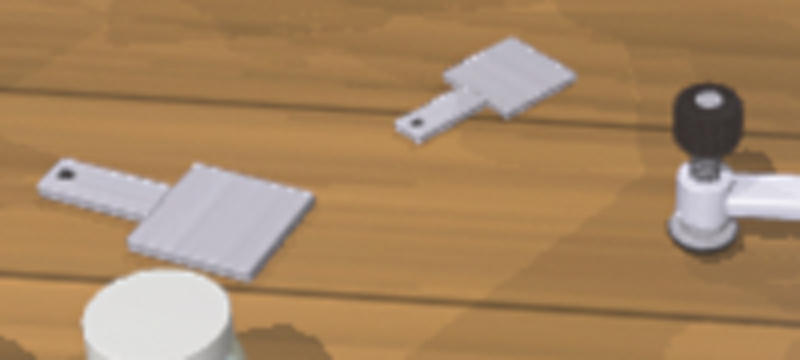

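Crop: plate square corners at (508,39), (629,73), (596,198), (472,162), tongue end (732,170); foot's knob top centre (91,123) in the top crop, (709,100) in the scene crop. The other grey plate is clearly smaller, so the choice stands.

```bash
cat > h.py <<'E'
from plant import *
import cv2,numpy as np
from scipy.spatial.transform import Rotation as Ro
def down(yaw): # tool z down; tool y axis at (yaw) direction in world
    y=np.array([np.cos(yaw),np.sin(yaw),0]); z=np.array([0,0,-1.]); x=np.cross(y,z)
    return Ro.from_matrix(np.c_[x,y,z]).as_rotvec()
def pix(c,uv,z):
    R=cv2.Rodrigues(np.array(c["rvec"]))[0]; o=-R.T@c["tvec"]
    p=cv2.undistortPoints(np.array([[uv]],float),c["K"],None)[0,0]
    d=R.T@np.array([p[0],p[1],1]); return o+d*(z-o[2])/d[2]
def proj(c,P): return cv2.projectPoints(np.array(P,float).reshape(-1,3),c["rvec"],c["tvec"],c["K"],None)[0][:,0]
E
python3 - <<'E'
from h import *
t=camera("top"); s=camera("scene")
f=lambda u,v:(270+u/3.2-.0,215+v/3.2)
sq=np.array([pix(t,f(*p),.008) for p in [(508,39),(629,73),(596,198),(472,162)]]); c=sq.mean(0)
te=np.mean([pix(t,f(*p),.008) for p in [(737,147),(727,192)]],0)
print("plate",sq,c,"sides",[np.linalg.norm(sq[i]-sq[i-1]) for i in range(4)],"tongue len",np.linalg.norm(te-c))
d=c-te; print("xaxis yaw",np.arctan2(d[1],d[0]))
for z in(.094,.097): print("FR",pix(t,f(91,123),z),pix(s,(160+709/4,195+100/4),z))
print("FL",pix(t,(84,259),.084),"RR",pix(t,(294,82),.084), "RL",pix(t,(83,89),.084))
print("honey",pix(t,(436,132),.1))
print(down(0),current_eef_rot())
E
```

```text
plate [[ 0.56919318 -0.29224047  0.008     ]
 [ 0.55042611 -0.3573813   0.008     ]
 [ 0.48290392 -0.33847094  0.008     ]
 [ 0.5025546  -0.27189739  0.008     ]] [ 0.52626945 -0.31499753  0.008     ] sides [np.float64(0.06967454566668345), np.float64(0.06779034759566925), np.float64(0.07012024439873686), np.float64(0.06941316532603568)] tongue len 0.100921251905525
xaxis yaw 1.2872201148749614
FR [ 0.52336365 -0.07031248  0.094     ] [ 0.5254863  -0.06742671  0.094     ]
FR [ 0.52332565 -0.07048212  0.097     ] [ 0.52978707 -0.06735519  0.097     ]
FL [0.51587891 0.27504622 0.084     ] RR [ 0.80159728 -0.0629972   0.084     ] RL [0.79310505 0.28175193 0.084     ]
honey [ 0.71397534 -0.28820784  0.1       ]
[2.22144147 2.22144147 0.        ] [-3.06101944e+00 -7.03560036e-01 -6.78403669e-05]
```

Foot axis ≈ (0.524, -0.069), and the plate's sides come out at about 69 mm and tongue length at 101 mm, both as specified. Now I grip the tongue and slide the plate.

```bash
python3 - <<'E'
from h import *
c=np.array([.5263,-.315]); th=1.287; d=np.array([np.cos(th),np.sin(th)]); ax=np.array([.5242,-.069])
g=c-.08*d
for k in(0,np.pi):
    q=solve_ik(np.r_[g,.1],down(th-np.pi/2+k)); print(q)
    if q is not None and abs(q[5])<2: r=down(th-np.pi/2+k)
reach(np.r_[g,.08],r)
print(servo_line(np.r_[g,.002],.08,max_force=8),current_tool_pos(),current_contact_force())
grab(25); print(current_opening(),current_grasp_force(),current_contact_force(),current_tool_pos())
print(servo_line(np.r_[ax-.08*d,.002],.07,max_force=25),current_tool_pos(),current_contact_force(),current_opening(),current_time())
for n in("top","scene"):
    i=camera(n)["color"][:,:,::-1]; i=i[200:320,250:410] if n=="top" else i[170:290,260:420]
    cv2.imwrite(f"pics/{n}1.png",cv2.resize(i,(800,600),interpolation=cv2.INTER_CUBIC))
E
```

```text
[-8.44119396e-01  6.77650933e-01  1.28520893e+00 -4.44089210e-16
  1.17873279e+00 -5.60323069e-01]
[-0.8441194   0.67765093  1.28520893  0.          1.17873279  2.58126958]
False [ 0.5041674  -0.39205354  0.00259319] [-0.11817742 -0.07997076 -0.09773359]
0.025116985417151627 25.391217470169067 [-0.63176218  1.26998359  2.97698456] [ 0.50392934 -0.39185404  0.00223882]
False [ 0.50161087 -0.14530097  0.00216952] [-0.22945084 -5.92164285  6.74068785] 0.024969115270635573 6.8
```

View pics/top1.png

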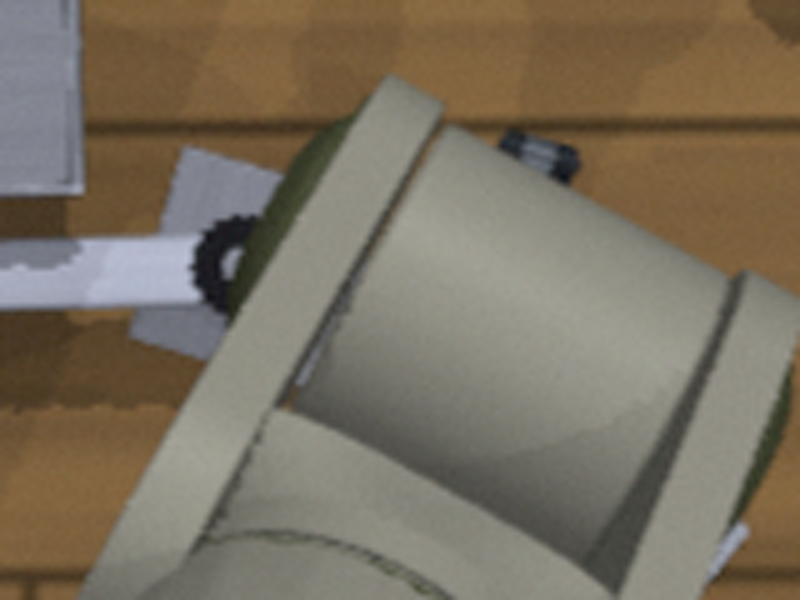

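View pics/scene1.png

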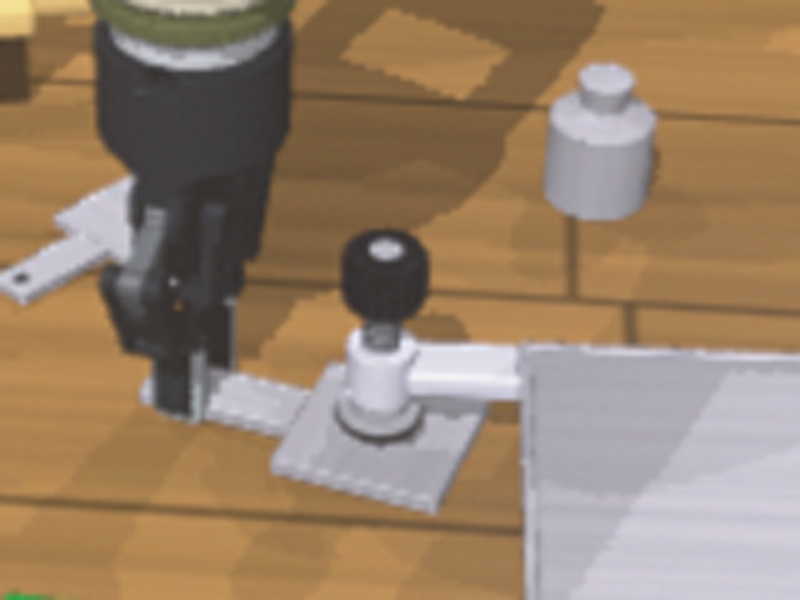

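The plate lies flat under the hanging foot: knob at (385,245), square around (380,440) in the scene crop. I'll let go, back off and re-measure with the view clear.

```bash
python3 - <<'E'
from h import *
open_gripper(); p=current_tool_pos(); servo_line([p[0],p[1],.13],.15)
servo_line([.42,-.30,.2],.25)
t=camera("top"); s=camera("scene")
for n,i in(("top",t["color"][200:290,250:370]),("scene",s["color"][195:285,290:410])):
    cv2.imwrite(f"pics/{n}2.png",cv2.resize(i[:,:,::-1],(800,600),interpolation=cv2.INTER_CUBIC))
print(current_time(),current_contact_force(),current_torque())
for a in np.arange(-180,181,30):
    q=solve_ik([.524,-.069,.13],down(np.radians(a))); print(a,None if q is None else np.round(q,2))
E
```

```text
9.5167 [ 1.05220168  0.34206842 -0.107822  ] [-0.02330846 -0.00158867 -0.00598996]
-180 [-0.35  0.42  1.62  0.    1.1   2.79]
-150 [-0.35  0.42  1.62  0.    1.1   2.27]
-120 [-0.35  0.42  1.62 -0.    1.1   1.74]
-90 [-0.35  0.42  1.62 -0.    1.1   1.22]
-60 [-0.35  0.42  1.62 -0.    1.1   0.69]
-30 [-0.35  0.42  1.62  0.    1.1   0.17]
0 [-0.35  0.42  1.62 -0.    1.1  -0.35]
30 [-0.35  0.42  1.62  0.    1.1  -0.88]
60 [-0.35  0.42  1.62  0.    1.1  -1.4 ]
90 [-0.35  0.42  1.62  0.    1.1  -1.92]
120 [-0.35  0.42  1.62 -0.    1.1  -2.45]
150 None
180 [-0.35  0.42  1.62  0.    1.1   2.79]
```

View pics/top2.png

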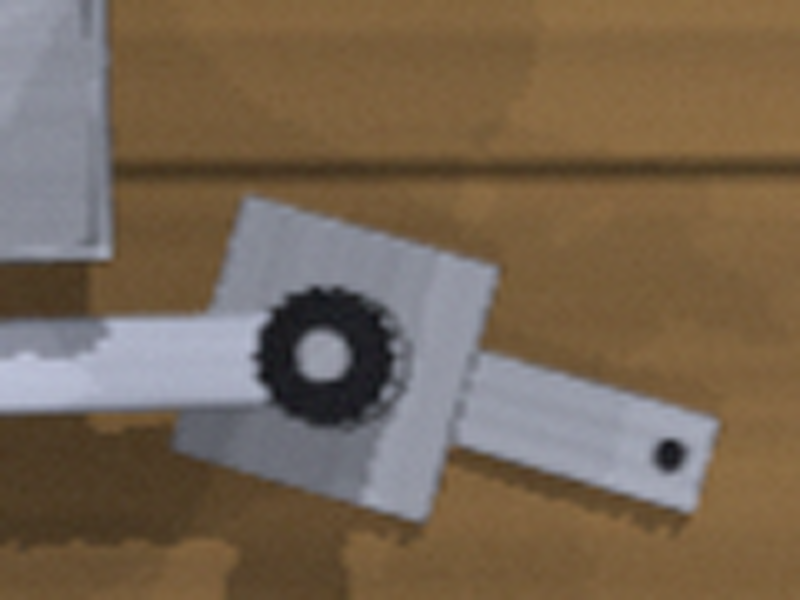

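View pics/scene2.png

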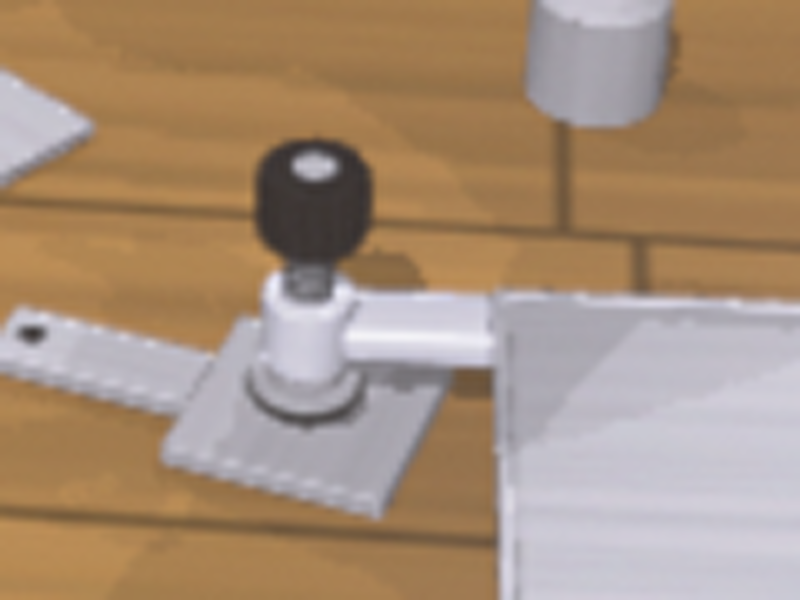

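```bash
python3 - <<'E'
from h import *
t=camera("top"); s=camera("scene")
c=pix(t,(250+335/6.667,200+359/6.667),.008)
k=pix(t,(250+325/6.667,200+355/6.667),.0955); k2=pix(s,(290+315/6.667,195+165/6.667),.0955)
print(c,k,k2)
ax=(k[:2]*2+k2[:2])/3; th=1.287; e=ax-c[:2]; print(ax,"in plate",e@[np.cos(th),np.sin(th)],e@[-np.sin(th),np.cos(th)])
for z in(.094,.0955,.097): print(z, proj(s,[*ax,z]))
reach(np.r_[ax,.14],down(np.radians(120))); print(current_time(),current_joint_pos())
reach(np.r_[ax,.13],down(np.radians(137))); print(current_time())
reach(np.r_[ax,.13],down(np.radians(122))); print("reach15",current_time(),current_joint_pos()[5])
servo_line(np.r_[ax,.129],.01,rot=down(np.radians(137))); print("servo15",current_time(),current_joint_pos()[5])
print(current_contact_force(),current_torque(),current_tool_pos()-np.r_[ax,.129])
E
```

```text
[ 0.5237279  -0.06860165  0.008     ] [ 0.52364218 -0.07088663  0.0955    ] [ 0.5267966 -0.0674334  0.0955   ]
[ 0.52469365 -0.06973555] in plate -0.0008181383274680875 -0.0012446218224010427
0.094 [[336.06924818 219.69472122]]
0.0955 [[336.10012171 219.05467604]]
0.097 [[336.13104695 218.41355872]]
11.2667 [-3.54184589e-01  4.11421396e-01  1.60983694e+00 -8.51710161e-05
  1.12009888e+00 -2.44728974e+00]
11.65
reach15 12.0083 -2.48439762969222
servo15 12.4167 -2.742911544377144
[0.99321768 0.13975126 0.49176387] [ 0.02497071 -0.00821415  0.01155582] [ 4.47612582e-05 -5.23521673e-05  1.14331053e-04]
```

Plate centred to 1–2 mm on the axis. Now the knob: grip it and turn clockwise in matched helical steps, watching the force.

```bash
python3 - <<'E'
from h import *
ax=np.array([.5247,-.0697]); a=137.; z=.066
print(servo_line(np.r_[ax,z],.08,max_force=6),current_tool_pos(),current_contact_force())
f0=current_contact_force(); t0=current_torque()
grab(20); print(current_opening(),current_grasp_force(),current_contact_force()-f0,current_torque()-t0,current_tool_pos())
for i in range(6):
    a-=15; z-=4e-3*15/360
    servo_line(np.r_[ax,z],.01,rot=down(np.radians(a))); dwell(.1)
    print(a,np.round(z,5),np.round(current_contact_force()-f0,2),np.round(current_torque()-t0,3),np.round(current_tool_pos()-np.r_[ax,z],5),round(current_time(),2))
np.save("st.npy",np.r_[a,z,f0,t0])
E
```

```text
False [ 0.52501209 -0.06981464  0.06644239] [ 0.36814544 -0.1450788  -0.15357671]
0.03100447604096992 23.10789316892624 [-4.63001338  3.60731236  4.31958363] [ 0.39612733  0.58281133 -0.03075063] [ 0.52400512 -0.06914073  0.06606846]
122.0 0.06583 [-4.43  3.95  4.26] [0.535 0.69  0.002] [-7.9e-04  6.6e-04  4.0e-05] 14.4
107.0 0.06567 [-4.8   4.48  5.78] [ 0.568  0.785 -0.042] [-8.5e-04  7.3e-04  3.0e-05] 14.91
92.0 0.0655 [-5.32  3.82  5.48] [ 0.702  0.734 -0.02 ] [-9.0e-04  8.6e-04 -2.0e-05] 15.42
77.0 0.06533 [-4.64  5.37  5.05] [ 0.855  0.76  -0.051] [-8.7e-04  9.5e-04 -2.0e-05] 15.93
62.0 0.06517 [-4.78  6.01  4.64] [ 0.932  0.668 -0.041] [-8.50e-04  1.05e-03 -1.00e-05] 16.43
47.0 0.065 [-5.61  6.26  4.76] [ 1.046  0.531 -0.038] [-7.80e-04  1.11e-03  1.00e-05] 16.94
```

```bash
python3 - <<'E'
from h import *
s=np.load("st.npy"); a,z,f0,t0=s[0],s[1],s[2:5],s[5:8]; ax=np.array([.5239,-.0686])
def show(): print(round(a,1),np.round(z,5),np.round(current_contact_force()-f0,2),np.round(current_torque()-t0,3),np.round(current_tool_pos()-np.r_[ax,z],5),round(current_time(),2))
for dz in(0,.0003,.0003):
    z+=dz; servo_line(np.r_[ax,z],.01); dwell(.15); show()
for i in range(6):
    a-=15; z-=4e-3*15/360
    servo_line(np.r_[ax,z],.01,rot=down(np.radians(a))); dwell(.1); show()
np.save("st.npy",np.r_[a,z,f0,t0])
E
```

```text
47.0 0.065 [-2.99  3.43  4.72] [ 0.589  0.218 -0.055] [-5.0e-05  1.4e-04  8.0e-05] 17.38
47.0 0.0653 [-2.5   3.33  2.68] [ 0.699  0.126 -0.06 ] [-3.0e-05  1.2e-04 -6.0e-05] 17.77
47.0 0.0656 [0.24 4.62 0.14] [ 0.84   0.012 -0.037] [-4.0e-05  1.0e-04 -1.1e-04] 18.18
32.0 0.06543 [ 0.64  4.94 -0.95] [ 0.949 -0.115 -0.023] [ 4.0e-05  1.5e-04 -7.0e-05] 18.68
17.0 0.06527 [0.56 7.29 0.16] [ 0.956 -0.17  -0.017] [ 1.0e-04  1.7e-04 -7.0e-05] 19.19
2.0 0.0651 [ 1.58  6.38 -0.16] [ 1.004 -0.195 -0.062] [ 1.7e-04  1.9e-04 -7.0e-05] 19.7
-13.0 0.06493 [ 1.02  6.54 -0.87] [ 0.966 -0.274 -0.118] [ 2.7e-04  2.0e-04 -5.0e-05] 20.21
-28.0 0.06477 [ 2.54  5.23 -0.76] [ 0.993 -0.359 -0.028] [ 3.3e-04  1.7e-04 -3.0e-05] 20.72
-43.0 0.0646 [ 2.82  5.06 -0.68] [ 1.014 -0.394 -0.082] [ 4.2e-04  1.2e-04 -2.0e-05] 21.23
```

```bash
python3 - <<'E'
from h import *
s=np.load("st.npy"); a,z,f0,t0=s[0],s[1],s[2:5],s[5:8]; ax=np.array([.5243,-.0681])
def rd(): 
    L=[]
    for _ in range(4): dwell(.05); L.append(np.r_[current_contact_force()-f0,current_torque()-t0])
    return np.mean(L,0)
def show(v): print(round(a,1),np.round(z,5),np.round(v,2),np.round(current_tool_pos()-np.r_[ax,z],5),round(current_time(),2))
servo_line(np.r_[ax,z],.01); v=rd(); show(v); b=v[2]
while a>-182:
    a-=10; z-=4e-3*10/360
    servo_line(np.r_[ax,z],.01,rot=down(np.radians(a))); v=rd(); show(v)
    if abs(v[2]-b)>1.5: break
np.save("st.npy",np.r_[a,z,f0,t0])
E
```

```text
-43.0 0.0646 [ 0.1   1.3  -0.68  0.37 -0.06  0.05] [ 9.0e-05 -2.3e-04  3.0e-05] 21.68
-53.0 0.06449 [ 0.75 -0.06 -0.77  0.14 -0.17  0.04] [ 1.1e-04 -1.8e-04  6.0e-05] 22.2
-63.0 0.06438 [ 1.5  -1.52 -0.68 -0.1  -0.26  0.04] [ 1.5e-04 -1.9e-04  9.0e-05] 22.73
-73.0 0.06427 [ 2.35 -3.37 -0.47 -0.32 -0.38  0.03] [ 1.3e-04 -1.9e-04  8.0e-05] 23.25
-83.0 0.06416 [ 2.4  -4.4  -0.53 -0.5  -0.44 -0.02] [ 1.6e-04 -2.0e-04  9.0e-05] 23.77
-93.0 0.06404 [ 2.05 -4.41 -0.09 -0.52 -0.46 -0.02] [ 0.00017 -0.00026  0.00011] 24.3
-103.0 0.06393 [ 2.28 -5.1   0.09 -0.57 -0.45 -0.03] [ 0.00021 -0.00032  0.00013] 24.82
-113.0 0.06382 [ 1.99 -4.88 -0.15 -0.62 -0.46 -0.03] [ 0.00018 -0.00037  0.00012] 25.35
-123.0 0.06371 [ 1.28 -5.36  0.31 -0.66 -0.44 -0.03] [ 0.0002  -0.00041  0.00021] 25.88
-133.0 0.0636 [ 0.74 -5.09  0.96 -0.74 -0.4  -0.03] [ 0.00021 -0.00046  0.00027] 26.4
```

```bash
cat >> h.py <<'E'
s=np.load("st.npy"); f0,t0=s[2:5],s[5:8]
def rd(n=6):
    L=[]
    for _ in range(n): dwell(.05); L.append(np.r_[current_contact_force()-f0,current_torque()-t0,current_tool_pos()])
    return np.mean(L,0)
def show(a,z,v): print(round(a,1),np.round(z,5),np.round(v[:6],2),np.round(v[6:],5),round(current_time(),2))
E
python3 - <<'E'
from h import *
a,z=s[:2]; ax=np.array([.5240,-.0684])
dwell(.3); show(a,z,rd())
for dz in(0,-.00015,.00015,.0003,0):
    servo_line(np.r_[ax,z+dz],.01); show(a,z+dz,rd())
E
```

```text
-133.0 0.0636 [ 1.11 -5.14  0.37 -0.72 -0.38 -0.04] [ 0.5245  -0.06857  0.06386] 27.0
-133.0 0.0636 [ 3.06 -3.89  0.33 -0.48 -0.69  0.01] [ 0.52443 -0.06863  0.06386] 27.55
-133.0 0.06345 [ 2.6  -4.1   1.54 -0.47 -0.63  0.04] [ 0.52444 -0.06862  0.06382] 28.1
-133.0 0.06375 [ 3.63 -4.18 -0.66 -0.48 -0.79  0.03] [ 0.5244  -0.0686   0.06389] 28.65
-133.0 0.0639 [ 4.14 -4.3  -1.53 -0.54 -0.87  0.04] [ 0.52439 -0.0686   0.06393] 29.2
-133.0 0.0636 [ 3.28 -3.91  0.74 -0.51 -0.68  0.03] [ 0.52441 -0.06861  0.06386] 29.75
```

Pressing stiffness is now 28 N/mm against 11 before, so the foot has just met the plate (around a ≈ -113°). I'll turn 30° more for about 3–4 N, relieve the side force, and let go.

```bash
python3 - <<'E'
from h import *
a,z=s[:2]; ax=np.array([.5246,-.0690])
servo_line(np.r_[ax,z],.01); show(a,z,rd())
for i in range(3):
    a-=10; z-=.00003
    servo_line(np.r_[ax,z],.01,rot=down(np.radians(a))); v=rd(); show(a,z,v)
    if v[2]>5: break
z-=.0001*0
for dz in(.0003,0): servo_line(np.r_[ax,z+dz],.01); show(a,z+dz,rd())
np.save("st.npy",np.r_[a,z,f0,t0])
E
```

```text
-133.0 0.0636 [-0.16  0.05  4.95  0.2  -0.19  0.06] [ 0.52452 -0.06876  0.06372] 30.3
-143.0 0.06357 [-0.59  0.64  5.45  0.16 -0.13 -0.04] [ 0.52452 -0.06884  0.06367] 30.93
-143.0 0.06387 [-0.02  1.2   2.98  0.3  -0.31 -0.04] [ 0.52449 -0.06885  0.06376] 31.48
-143.0 0.06357 [-1.44  2.19  5.26  0.47 -0.07 -0.04] [ 0.52452 -0.06889  0.06366] 32.02
```

```bash
python3 - <<'E'
from h import *
a,z=s[:2]; ax=np.array([.5245,-.0687])
z+=.0006; servo_line(np.r_[ax,z],.01); show(a,z,rd())
for i in range(2):
    a-=10; z-=.00003
    servo_line(np.r_[ax,z],.01,rot=down(np.radians(a))); v=rd(); show(a,z,v)
    if v[2]>4: break
for dz in(.0002,.0004,.0006,0): servo_line(np.r_[ax,z+dz],.01); show(a,z+dz,rd())
np.save("st.npy",np.r_[a,z,f0,t0])
E
```

```text
-143.0 0.06417 [ 1.69 -0.4  -2.52  0.04 -0.53 -0.03] [ 0.52446 -0.06878  0.06392] 32.58
-153.0 0.06414 [ 1.7  -1.49 -4.82 -0.2  -0.52  0.06] [ 0.52442 -0.06876  0.064  ] 33.2
-163.0 0.06411 [ 0.93 -2.27 -5.65 -0.39 -0.4   0.03] [ 0.52439 -0.06875  0.06403] 33.83
-163.0 0.06431 [ 1.04 -2.71 -7.44 -0.46 -0.36  0.07] [ 0.52441 -0.06871  0.06422] 34.38
-163.0 0.06451 [ 1.13 -3.01 -9.04 -0.49 -0.39  0.07] [ 0.52444 -0.06868  0.06442] 34.92
-163.0 0.06471 [  2.    -3.11 -10.8   -0.46  -0.45   0.07] [ 0.52444 -0.06865  0.06462] 35.48
-163.0 0.06411 [-0.41 -2.83 -7.34 -0.46 -0.14  0.08] [ 0.52447 -0.06872  0.06422] 36.02
```

```bash
python3 - <<'E'
from h import *
a,z=s[:2]; ax=np.array([.5246,-.0688])
for i in range(10):
    z-=.00015; servo_line(np.r_[ax,z],.01); v=rd(5); show(a,z,v)
    if v[2]>1: break
np.save("st.npy",np.r_[a,z,f0,t0])
E
```

```text
-163.0 0.06396 [-2.44 -2.52 -4.81 -0.37  0.1   0.07] [ 0.52451 -0.06876  0.064  ] 36.52
-163.0 0.06381 [-3.53 -2.08 -2.25 -0.32  0.38  0.07] [ 0.52454 -0.06879  0.06389] 37.02
-163.0 0.06366 [-5.1  -1.88  0.73 -0.31  0.62  0.07] [ 0.52457 -0.06881  0.06381] 37.52
-163.0 0.06351 [-5.32 -1.72  1.24 -0.32  0.67  0.04] [ 0.52457 -0.0688   0.06378] 38.02
```

The knee sits at about 4.5 N of pull, so the foot carries roughly 3.4 N once free, well inside 0.5–10 N. Releasing.

```bash
python3 - <<'E'
from h import *
a,z=s[:2]; 
open_gripper(); show(a,z,rd()); p=current_tool_pos(); servo_line([p[0],p[1],.14],.1); show(a,.14,rd())
servo_line([.42,-.30,.2],.25); dwell(.3)
t=camera("top"); sc=camera("scene")
i=np.hstack([cv2.resize(x[:,:,::-1],(400,300),interpolation=cv2.INTER_CUBIC) for x in(t["color"][200:290,250:370],sc["color"][195:285,290:410])])
cv2.imwrite("pics/end.png",i); print(current_time())
E
```

```text
-163.0 0.06351 [-0.34  0.11  0.65  0.03  0.03 -0.  ] [ 0.52464 -0.06879  0.06353] 38.9
-163.0 0.14 [ 0.18  0.12  0.19  0.02  0.02 -0.  ] [ 0.5244  -0.06873  0.13947] 40.12
41.7083
```

View pics/end.png

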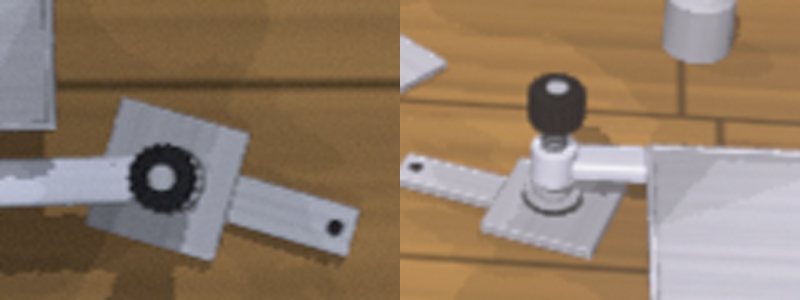

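The foot's pad stands centred on the plate: knob at (162,178), square centre at about (167,180). The scale has not moved, the gripper is clear, and the force zero held (0.2 N in free air).

```bash
python3 -c "
from plant import *
print(finish_job())"
```

```text
the job is handed in; nothing more can be done
None
```

The job is handed in, but its verdict wasn't shown: the plate lies flat with the foot within about 2 mm of its square's centre, the foot is screwed down to an estimated 3–4 N, and the gripper is clear with about 42 s on the clock.

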